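Eject one knob blank and nudge it into the waiting lane

TASK

Press the plunger of the blank feeder all the way down once and let it spring back, so that a single round wooden blank slides out in front. Then nudge that blank across the bench, without lifting it, until it lies flat and wholly between the two wooden battens of the waiting lane. Leave the other blanks in the feeder and do not disturb the other things on the bench.

Things in the scene. Friction and masses are not known exactly. Their poses are not given: they have to be found in the camera images.
- feeder: Feeder fixed to the bench: square plywood magazine, 60 x 60 mm outside, 60 mm high, open on top, holding a stack of four blanks; behind it a dark steel housing 60 mm wide, 45 mm high (bush to 55), reaching 116 mm behind the magazine's centre, with 4 mm feet to 48 mm either side. Origin: magazine's centre at bench height. +x points out of the front, the way blanks come out; z up.
- exit_spot (a point): Where a full press of the plunger leaves the centre of the lowest blank: on the bench 75 mm in front (+x) of the feeder's origin, 6 mm up. The next blank drops into place when the plunger is let up; a second press, even a partial one, would push that one out too.
- plunger_top (a point): Centre of the top of the plunger's cap: a dark wooden disc 32 mm across and 10 mm thick, on a vertical steel stem above the housing, 62 mm behind the feeder's origin. Its top is 100 mm above the bench at rest, 68 mm when fully pressed.
- plunger (a joint): Travel of the plunger downwards in m: 0 up, 0.032 fully down. Spring: about 3 N to start, 8 N fully down plus some damping; it returns by itself when released.
- blank1_center (a point): Centre (half-way up, 6 mm above its underside) of the lowest blank in the magazine, the one that comes out: a plain wooden disc 44 mm across and 12 mm thick, about 16 g.
- blank2_center (a point): Centre of the second blank from the bottom of the magazine, the same kind of disc; it stays in the magazine.
- blank3_center (a point): Centre of the third blank from the bottom of the magazine, the same kind of disc; it stays in the magazine.
- blank4_center (a point): Centre of the fourth (top) blank from the bottom of the magazine, the same kind of disc; it stays in the magazine.
- lane: Waiting lane: two parallel pale wooden battens fixed to the bench, each 100 mm long, 18 mm wide, 18 mm high, with 80 mm clear between them. Origin: middle of the lane at bench height. y runs along the lane, open at both ends; x across it. It lies to the left or right in front of the feeder, one open end roughly towards where the blank comes out.
- tin: Bystander: closed steel tin, 68 mm across, 55 mm high, on the other side from the lane. Origin: centre of its underside.
- bowl: Bystander: wooden bowl, 110 mm across, 45 mm high. Origin: centre of its underside.
- gouge: Bystander: hand tool about 240 mm long lying across the far side of the bench. Origin: near its middle.
- finial: Bystander: small turned finial, 36 mm across at the foot, 65 mm high, standing. Origin: centre of its underside.
Not all that is in view belongs to the job. Of the things that look like the feeder, the smaller one is meant. Several things look just like the lane: the one meant starts farthest to the robot's left.

How it is judged:
By the outcome, as a careful person would: the job done as asked, in the order asked, and still so for the second after the job is handed in, with the robot touching nothing.
It also fails if it takes over 54 s, if anything falls off the work surface, if the arm or the gripper's body presses on something with over 40 N, if the wrist force passes 120 N, or if a joint passes its speed limit or range.

ROBOT

A 6-joint arm with a two-finger parallel gripper is mounted at the origin on the work surface. World frame = base frame: x ahead of the robot, y to its left, z up, the work surface at z = 0. Lengths are in m, angles in rad, forces in N, time in s.
With the tool pointing down it reaches from about 0.375 to 0.975 m from the base axis. Payload 3.8 kg.
Tool frame: the origin (TCP) lies midway between the tips of the shut fingers; the grasp point (between the pads) lies 19 mm behind it; z points along the fingers, y is the line along which they close (so a half turn about z gives the same grasp; the last joint's range is limited). The gripper opens to 88 mm and grips with 3 to 60 N. Pads are 18 mm wide; open, the fingers measure 123 mm over their backs; the gripper's body (75 mm by 187 mm) begins 45 mm behind the grasp point.
Start: joints at [-1.314, 0.264, 1.604, -0, 1.274, -0.037], TCP at [0.195, -0.646, 0.239] pointing down, gripper open.
Joint ranges: [-2.63, 2.63], [-0.94, 2.18], [0.31, 2.57], [-1.31, 4.45], [0, 2.66], [-2.55, 2.55]. Speed limits (rad/s): [2.57, 2.57, 3.14, 3.14, 3.14, 3.14].

INTERFACE

Orientations are given as a rotation vector (axis times angle).
In Python, from cell import manip, inverse_kinematics, cams, order gives the robot as it stands. Calls block until the motion is done:
- manip.move_pose(position, orientation): joint-space move of the TCP to a pose.
- manip.move_linear(position, rate=0.15, rot=None): straight line of the TCP; rot=None keeps the orientation; rate is the mean speed in m/s.
- manip.set_joints(angles): joint-space move.
- manip.set_gripper(opening, force=None): finger opening in m; force is the grip in N (None keeps the last); returns when the fingers have stopped.
- manip.dwell(seconds).
- inverse_kinematics(position, orientation): joint angles nearest the present ones, or None.
- manip.state(): the state.
- cams.capture(name): name is "side" or "top"; returns a dict with "image" (480x640x3 uint8, blue, green, red), "z_map" (480x640 float32, m along the optical axis (not along the pixel's ray), 0 where there is no reading), "intrinsics" (3x3 intrinsics, pixels), "position" and "orientation" of the camera in the world. Camera axes: x right, y down, z forward; pixel columns grow to the right and rows downward; lengths in m; the calibration is good to about 2 mm. A picture is of the moment at which its call begins.
A pose or a line that the arm cannot do raises manip.IKError and nothing moves.
- order.close_job(): hands the job in; it is judged then, once.
The state is a dict: "clock": time; "joint_pos": joint angles; "joint_velocities": joint speeds; "tau": joint torques, N m; "tool_pos": TCP position; "tcp_rot": TCP orientation; "contact_force": force on the tool from outside, world axes, zero at the start; "moment": the same for the moment, N m; "gripper_width": finger opening in m; "grasp_force": force on a finger pad.
Only numpy, scipy, OpenCV 4.12 (cv2) and the standard library are available. Lean on these libraries where they do the work, as an engineer would, in place of code of your own. Each camera call takes 0.05 s, during which the arm holds its last target. There are 200 camera calls.

## Working session

There is one attempt and no reset: what is moved stays moved. The work goes in short steps, each a Python script; the robot and the scene stay as the last script left them, time stands still between calls to the robot, and variables do not carry over. Pictures are saved under pics/ and viewed, at most 10 in all, crops included, and the job is handed in when it is done.

```bash
ls; mkdir -p pics
cat > h.py <<'E'
import numpy as np, cv2
from scipy.spatial.transform import Rotation as R
from cell import manip, inverse_kinematics, cams, order
def rot(c):
    o=np.array(c["orientation"],float)
    return o if o.shape==(3,3) else (R.from_rotvec(o).as_matrix() if o.size==3 else R.from_quat(o).as_matrix())
def cloud(c):
    K=c["intrinsics"];z=c["z_map"];v,u=np.mgrid[:480,:640]
    p=np.stack([(u-K[0,2])/K[0,0]*z,(v-K[1,2])/K[1,1]*z,z],-1)
    w=p@rot(c).T+np.array(c["position"]); w[z<=0]=np.nan
    return w
E
python3 - <<'E'
from h import *
for n in("side","top"):
    c=cams.capture(n);cv2.imwrite(f"pics/{n}0.png",c["image"]);np.savez(f"{n}0.npz",**c)
    print(n,c["position"],c["orientation"],c["intrinsics"]); w=cloud(c); print(np.nanmedian(w[...,2]),w[240,320])
print(manip.state())
E
```

```text
pics
side [ 0.41287647 -0.57342517  0.84029257] [-2.46628199  0.30663703 -0.10490245] [[441.73099879   0.         324.40440297]
 [  0.         441.73099879 234.16967608]
 [  0.           0.           1.        ]]
-0.0019825857225302945 [ 0.55818349  0.04488085 -0.00182818]
top [0.35027107 0.00384505 1.21125189] [-2.14985278  2.06668353 -0.22129735] [[501.21238608   0.         318.013528  ]
 [  0.         501.21238608 223.34451742]
 [  0.           0.           1.        ]]
-0.0001955209863661045 [ 5.68855901e-01  5.54871979e-03 -3.49754665e-04]
{'clock': 0.1, 'joint_pos': array([-1.31387129e+00,  2.64697276e-01,  1.60521380e+00, -3.48693499e-05,
        1.27367992e+00, -3.69014515e-02]), 'joint_velocities': array([ 2.35175999e-04, -1.70882569e-03, -3.12529776e-03,  9.07712728e-04,
       -8.71184196e-05,  5.58669299e-04]), 'tau': array([-5.63648446e-04, -5.03620613e+01, -3.58073580e+01,  7.30942679e-02,
        2.32438574e-02, -5.32131787e-05]), 'tool_pos': array([ 0.19531868, -0.64546983,  0.23751214]), 'tcp_rot': array([-3.10578668e+00, -4.59608749e-01,  3.96419841e-04]), 'contact_force': array([ 0.19091901, -0.787247  , -0.13362991]), 'moment': array([-0.06091306, -0.00740772, -0.07374244]), 'grasp_force': 0.0, 'gripper_width': 0.08835285264232079}
```

View pics/top0.png

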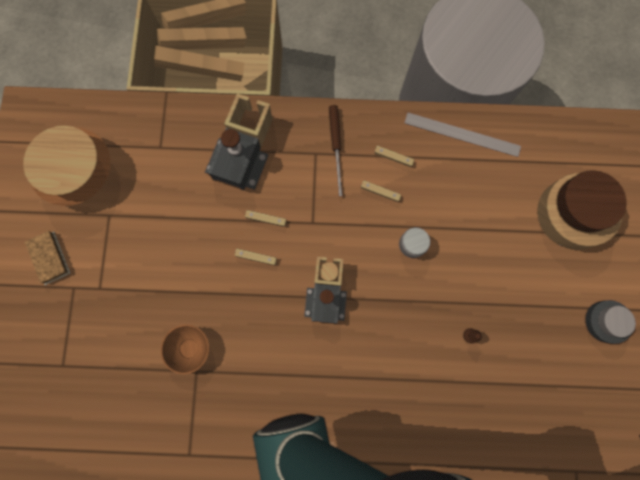

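View pics/side0.png

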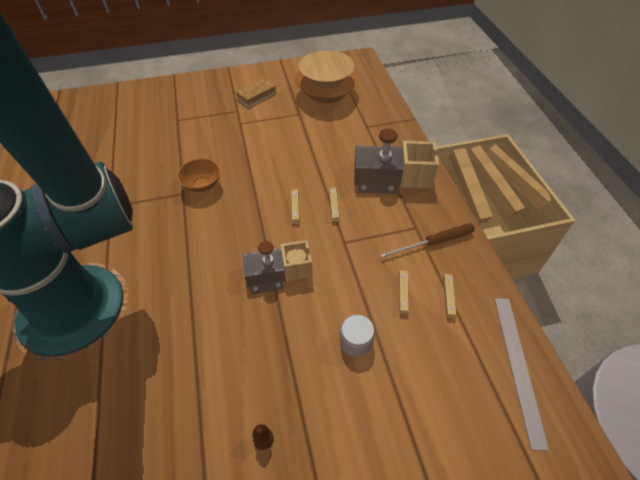

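Top view: feeder candidates are the small one, magazine (329,271) and cap (327,297), and the large one (247,115). The small one is meant. Lane candidates are the battens at (266,218)/(256,257) on the left and (394,156)/(381,191) on the right. The left pair is meant. The tin is at (416,242), on the other side from the lane as it should be. Next I'll measure these and check them in a crop.

```bash
cat >> h.py <<'E'
def ray(c,uv,h):
    K=c["intrinsics"];uv=np.atleast_2d(uv).astype(float)
    d=np.c_[(uv[:,0]-K[0,2])/K[0,0],(uv[:,1]-K[1,2])/K[1,1],np.ones(len(uv))]@rot(c).T
    p=np.array(c["position"]); return p+d*((h-p[2])/d[:,2])[:,None]
E
python3 - <<'E'
from h import *
def find(name,lo,hi,box):
    c=dict(np.load(f"{name}0.npz"));w=cloud(c);(u0,v0,u1,v1)=box
    m=((w[...,2]>lo)&(w[...,2]<hi)).astype(np.uint8);k=np.zeros_like(m);k[v0:v1,u0:u1]=1
    m*=k
    cs,_=cv2.findContours(m,cv2.RETR_EXTERNAL,cv2.CHAIN_APPROX_NONE)
    for q in cs:
        if cv2.contourArea(q)<25: continue
        v=np.nanmedian(w[...,2][cv2.drawContours(np.zeros_like(m),[q],-1,1,-1)>0])
        r=cv2.minAreaRect(ray(c,q[:,0],v)[:,:2].astype(np.float32))
        print(name,(lo,hi),"px",np.round(q[:,0].mean(0)),"h",v.round(4),"c",np.round(r[0],4),"size",np.round(r[1],3),"ang",round(r[2],1))
B={"top":[(225,200,295,275),(295,250,360,330),(395,220,440,265)],"side":[(285,180,345,230),(235,235,320,295),(335,310,380,360)]}
for n in B:
    find(n,.010,.024,B[n][0]); find(n,.052,.066,B[n][1]); find(n,.088,.112,B[n][1]);find(n,.035,.05,B[n][1]); find(n,.045,.065,B[n][2])
im=np.load("top0.npz")["image"][195:335,220:450]
cv2.imwrite("pics/crop.png",cv2.resize(im,None,fx=3.4,fy=3.4,interpolation=cv2.INTER_CUBIC))
E
```

```text
top (0.01, 0.024) px [256. 257.] h 0.0182 c [0.5191 0.1582] size [0.1   0.019] ang 79.3
top (0.01, 0.024) px [265. 218.] h 0.0178 c [0.6151 0.1406] size [0.1   0.019] ang 79.2
top (0.052, 0.066) px [329. 271.] h 0.0601 c [ 0.4871 -0.018 ] size [0.06  0.061] ang 86.6
top (0.088, 0.112) px [327. 296.] h 0.0999 c [ 0.4253 -0.0137] size [0.028 0.029] ang 2.3
top (0.035, 0.05) px [326. 303.] h 0.0461 c [ 0.4148 -0.0138] size [0.06  0.087] ang 86.6
top (0.035, 0.05) px [330. 269.] h 0.0478 c [ 0.4891 -0.0206] size [0.044 0.047] ang 2.2
top (0.045, 0.065) px [416. 242.] h 0.0546 c [ 0.5647 -0.219 ] size [0.062 0.065] ang 64.4
side (0.01, 0.024) px [295. 205.] h 0.0164 c [0.5197 0.1527] size [0.104 0.018] ang 78.5
side (0.01, 0.024) px [334. 203.] h 0.0164 c [0.6159 0.1354] size [0.104 0.018] ang 79.3
side (0.052, 0.066) px [267. 260.] h 0.0543 c [ 0.4262 -0.0199] size [0.023 0.019] ang 80.7
side (0.052, 0.066) px [295. 254.] h 0.058 c [ 0.4881 -0.0223] size [0.065 0.06 ] ang 86.7
side (0.088, 0.112) px [265. 248.] h 0.0979 c [ 0.4264 -0.0193] size [0.033 0.031] ang 75.8
side (0.035, 0.05) px [273. 265.] h 0.0435 c [ 0.4445 -0.0209] size [0.066 0.145] ang 86.7
side (0.035, 0.05) px [297. 253.] h 0.0463 c [ 0.491  -0.0146] size [0.042 0.052] ang 87.3
side (0.045, 0.065) px [357. 331.] h 0.0538 c [ 0.5664 -0.2254] size [0.064 0.064] ang 20.0
```

View pics/crop.png

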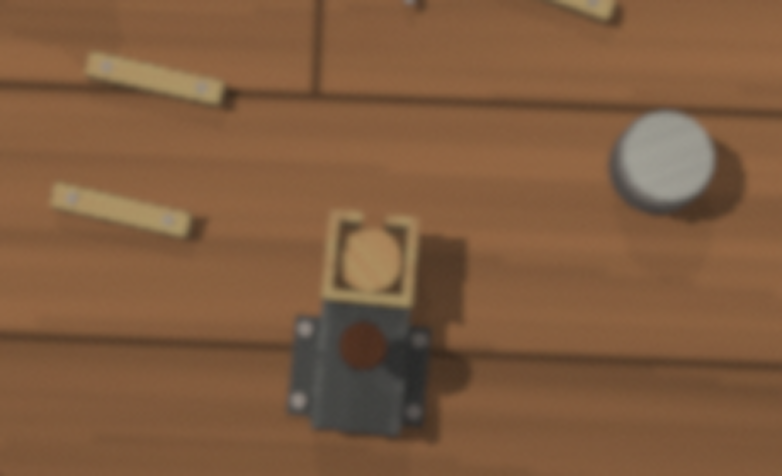

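The crop confirms the small feeder, with its magazine mouth pointing up in the image and the cap behind it at crop (363,346), and the left-hand batten pair. Sizes and heights match the description: rim 60 x 61 mm at 0.060 m, cap at 0.100 m, battens 100 x 19 mm with 97.6 mm between centres. Next, press the plunger.

```bash
cat >> h.py <<'E'
def down(yaw):
    y=np.array([np.cos(yaw),np.sin(yaw),0]);z=np.array([0,0,-1.])
    return R.from_matrix(np.c_[np.cross(y,z),y,z]).as_rotvec()
E
python3 - <<'E'
from h import *
C=np.array([.4256,-.0160])
manip.set_gripper(0.0,20)
manip.move_pose([*C,.20],down(-.06)); 
manip.move_linear([*C,.115],rate=.1); f0=manip.state()["contact_force"][2]
manip.move_linear([*C,.071],rate=.06)
z=.071
while True:
    s=manip.state();f=s["contact_force"][2]-f0
    print(round(z,4),s["tool_pos"][2].round(4),round(f,1))
    if f>18 or z<.0625: break
    z-=.001; manip.move_linear([*C,z],rate=.02)
manip.dwell(.3)
manip.move_linear([*C,.15],rate=.1)
manip.move_linear([.46,-.20,.2],rate=.25)
for n in("side","top"):
    c=cams.capture(n);np.savez(f"{n}1.npz",**c)
    cv2.imwrite(f"pics/{n}1.png",c["image"])
    w=cloud(c);im=c["image"]
    m=((w[...,2]>.007)&(w[...,2]<.018)&(abs(w[...,0]-.562)<.035)&(abs(w[...,1]+.0235)<.04)).astype(np.uint8)
    cs,_=cv2.findContours(m,cv2.RETR_EXTERNAL,cv2.CHAIN_APPROX_NONE)
    for q in cs:
        if cv2.contourArea(q)>30: print(n,q[:,0].mean(0),np.round(cv2.minEnclosingCircle(ray(c,q[:,0],.012)[:,:2].astype(np.float32)),4) if 0 else cv2.minEnclosingCircle(ray(c,q[:,0],.012)[:,:2].astype(np.float32)))
print(manip.state()["clock"])
a=np.load("top1.npz")["image"][190:340,220:450];b=np.load("side1.npz")["image"][170:320,220:450]
cv2.imwrite("pics/c1.png",cv2.resize(np.vstack([a,b]),None,fx=2,fy=2,interpolation=cv2.INTER_CUBIC)[:600])
E
```

```text
0.071 0.0714 7.9
0.07 0.0705 8.0
0.069 0.0696 8.2
0.068 0.0686 7.9
0.067 0.0683 15.3
0.066 0.0683 23.3
side [327.75675676 257.16216216] ((0.5601840019226074, -0.01928159035742283), 0.0191193800419569)
top [331.34 242.46] ((0.5618308782577515, -0.02200457453727722), 0.0219634510576725)
9.2417
```

View pics/c1.png

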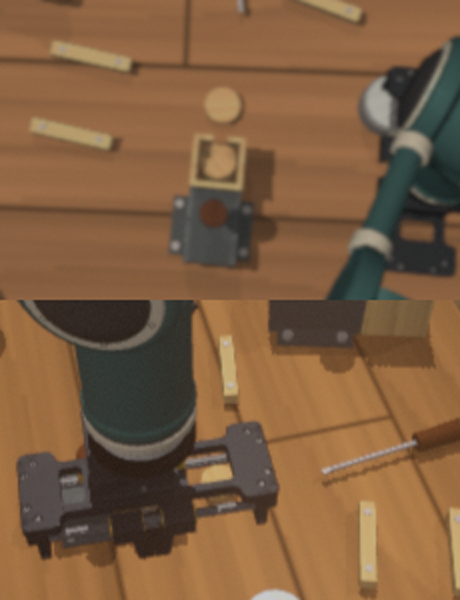

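After the press the top view shows the blank out at crop (222,105), measured at (0.562, -0.022) with radius 22 mm. The plunger is back up and the remaining blanks are still in the magazine. Now push with the two slightly open fingers as a cradle, then check before the last stretch.

```bash
cat > see.py <<'E'
from h import *
def blank(tag,near):
    for n in("top","side"):
        c=cams.capture(n);cv2.imwrite(f"pics/{n}{tag}.png",c["image"]);w=cloud(c)
        m=((w[...,2]>.007)&(w[...,2]<.0165)&(np.hypot(w[...,0]-near[0],w[...,1]-near[1])<.032)).astype(np.uint8)
        cs,_=cv2.findContours(m,cv2.RETR_EXTERNAL,cv2.CHAIN_APPROX_NONE)
        for q in cs:
            if cv2.contourArea(q)>40: print(n,q[:,0].mean(0),cv2.minEnclosingCircle(ray(c,q[:,0],.012)[:,:2].astype(np.float32)))
E
python3 - <<'E'
from see import *
B=np.array([.5618,-.0222]);L=np.array([.5672,.1472]);d=(L-B)/np.linalg.norm(L-B);yaw=np.arctan2(d[1],d[0])-np.pi/2
s=B-d*.060
manip.move_pose([*s,.12],down(yaw)); manip.set_gripper(.020); print(manip.state()["gripper_width"])
manip.move_linear([*s,.006],rate=.1); print(manip.state()["tool_pos"],manip.state()["contact_force"])
manip.move_linear([*(B-d*.034),.006],rate=.05)
e=L-d*(.0286+.045)
manip.move_linear([*e,.006],rate=.05); manip.dwell(.2)
print(manip.state()["contact_force"],manip.state()["clock"],"expect",L-d*.045)
blank("2",L-d*.045)
E
```

```text
0.019922171119816152
[ 0.56068864 -0.08230454  0.00681648] [-0.37940636  0.00924404  0.61235201]
[-0.48868192  0.09489085  0.34604155] 15.3583 expect [0.56576625 0.10222285]
side [319.75862069 221.79310345] ((0.5689519643783569, 0.0879121720790863), 0.01733586937189102)
```

```bash
python3 -c "
import cv2,numpy as np
a=cv2.imread('pics/top2.png')[170:320,200:430];b=cv2.imread('pics/side2.png')[150:300,220:450]
cv2.imwrite('pics/c2.png',cv2.resize(np.vstack([a,b]),None,fx=2,fy=2,interpolation=cv2.INTER_CUBIC))"
```

```text
(no output)
```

View pics/c2.png

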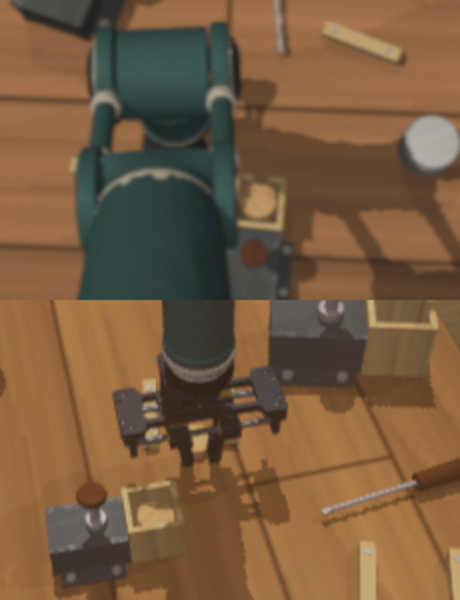

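The side view shows the blank at crop (200,440), centred ahead of the two fingertips and entering the lane. The plunger and magazine are unchanged. I'll finish the push.

Run:
```python
from see import *
B=np.array([.5618,-.0222]);L=np.array([.5672,.1472]);d=(L-B)/np.linalg.norm(L-B)
e=L-d*(.0286+.002)
manip.move_linear([*e,.006],rate=.05); manip.dwell(.2); print(manip.state()["contact_force"])
e2=e-d*.03
manip.move_linear([*e2,.006],rate=.08); manip.move_linear([*e2,.15],rate=.15)
manip.move_linear([.45,-.22,.25],rate=.25); manip.dwell(.3)
blank("3",L); print(manip.state()["clock"])
a=cv2.imread('pics/top3.png')[170:320,200:430];b=cv2.imread('pics/side3.png')[150:300,220:450]
cv2.imwrite('pics/c3.png',cv2.resize(np.vstack([a,b]),None,fx=2,fy=2,interpolation=cv2.INTER_CUBIC))
```

```text
[ 0.87705816 -0.90895255  0.3275657 ]
top [262.12 238.16] ((0.5658310651779175, 0.14584848284721375), 0.022159019485116005)
side [317.05882353 206.41176471] ((0.5697295665740967, 0.1394212394952774), 0.021934743970632553)
20.2167
```

View pics/c3.png

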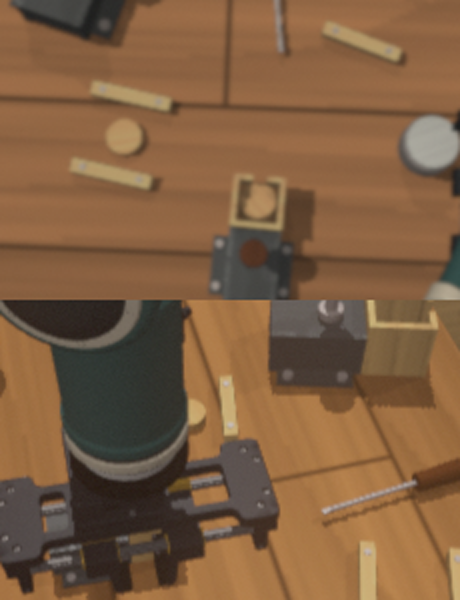

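The top view shows the blank flat at crop (124,136), centred between the battens and about 1.5 mm from the lane centre. The other blanks are still in the magazine and the arm is clear.

```bash
python3 -c "
from h import *
print(order.close_job())"
```

```text
the job is handed in; nothing more can be done
None
```

I pressed the plunger once and nudged the blank into the left-hand lane; it lies flat about 1.5 mm from the lane's centre, the other blanks are still in the feeder, and I handed the job in just after 20.2 s on the robot's clock (no verdict was returned).

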